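# Show the technician the leaning capacitor

## Robot

A 6-joint arm with a two-finger parallel gripper is mounted at the origin on the work surface. World frame = base frame: x ahead of the robot, y to its left, z up, the work surface at z = 0. Lengths are in m, angles in rad, forces in N, time in s.
With the tool pointing down it reaches from about 0.35 to 0.925 m from the base axis. Payload 6.4 kg.
Tool frame: the origin (TCP) lies midway between the tips of the shut fingers; the grasp point (between the pads) lies 19 mm behind it; z points along the fingers, y is the line along which they close (so a half turn about z gives the same grasp; the last joint's range is limited). The gripper opens to 94 mm and grips with 3 to 60 N. Pads are 16 mm wide; open, the fingers measure 119 mm over their backs; the gripper's body (75 mm by 177 mm) begins 78 mm behind the grasp point.
Start: joints at [-1.447, 0.245, 1.558, -0, 1.339, -0.174], TCP at [0.191, -0.621, 0.205] pointing down, gripper open.
Joint ranges: [-3.13, 3.13], [-1.02, 2.26], [0.13, 2.54], [-0.95, 4.09], [0.21, 2.88], [-2.74, 2.74]. Speed limits (rad/s): [2.57, 2.57, 3.14, 3.14, 3.14, 3.14].

## Interface

Orientations are given as a unit quaternion [x, y, z, w].
In Python, from bench import r gives the robot as it stands.
- The arm moves only by the tool move_arm, never from a script. Its arguments are lists of equal length, an entry for each row: "dp": the shift along the tool's x, y, z normalised to -1 to 1, where 1 is 0.75 m, a list of three; "rotation": the turn, a rotation vector about the tool's x, y, z normalised to -1 to 1, where 1 is 360 degrees, a list of three; "hand": the opening, from 0 (shut) to 1 (fully open). In form: {"dp": [[x, y, z], ...], "rotation": [[rx, ry, rz], ...], "hand": [hand, ...]}. A call has 1 to 5 rows; each row is the pose to reach, as a shift and turn from the pose commanded when the call began, along the tool's axes at that moment, turning the shorter way round; what a row does not reach only later rows make up. A row lasts 1/12 s, in which the tool goes at most 41.7 mm and 7.16 degrees, less where a joint would pass 70% of its speed; a pose out of reach is approached as far as the arm can. A call with a number of a shift or a turn outside -1 to 1 is refused whole. A call with a gripper value outside its range is refused whole. The fingers move at their own pace and stop on an object; the grip force is fixed at half the most. Time passes only in rows, so rows that repeat a pose let the fingers close. It gives the time, the measured TCP pose, the force, the opening and the grip force at its end, in the units of the state.
- r.observe(): the state, without advancing time (a new reading comes with each control period).
- r.camera(name): name is "scene" or "top"; returns (picture, depth): 480x640x3 uint8, red, green, blue; 480x640 float32, m along the optical axis (not along the pixel's ray), 0 where there is no reading.
- r.camera_params(name): a dict with "camera_matrix" (3x3 intrinsics, pixels), "R" (3x3) and "t" (3): a world point X has camera coordinates R X + t. Camera axes: x right, y down, z forward; pixel columns grow to the right and rows downward; lengths in m; the calibration is good to about 2 mm. A picture is of the moment at which its call begins. camera_params takes no time and is no camera call.
- r.job_done(): hands the job in; it is judged then, once.
The state is a dict: "time": time; "joint_positions": joint angles; "joint_vel": joint speeds; "tau": joint torques, N m; "tcp_pos": TCP position; "ee_rot": TCP orientation; "contact_force": force on the tool from outside, world axes, zero at the start; "wrist_torque": the same for the moment, N m; "width": finger opening in m; "grip_force": force on a finger pad.
Only numpy, scipy, OpenCV 4.12 (cv2) and the standard library are available. Lean on these libraries where they do the work, as an engineer would, in place of code of your own. Each camera call takes 0.05 s, during which the arm holds its last target. There are 200 camera calls.

## Task

Inspection is done: with the fingers, push the sliding carrier by its upright push plate out from under the microscope, all the way to the stop on the robot's left. Then point out the one capacitor that leans over, so the technician can see which module to rework: fingertips straight above that capacitor and a couple of centimetres clear of it, staying there for two seconds, and finish still pointing. Never touch the modules or the microscope, and leave everything else on the bench where it lies.

Things in the scene. Friction and masses are not known exactly. Their poses are not given: they have to be found in the camera images.
- station: fixed aluminium base of the glide stage, 170 (x) x 420 (y) x 12 mm, with two rails along its y axis. Origin: centre of its underside, on the bench (z = 0). The carrier slides on it along its +y axis; x points away from the robot, turned by up to 0.2 rad.
- carrier (a joint): position of the sliding carrier in m along the station's +y axis (to the robot's left): 0 = fully under the microscope, 0.200 = against the left stop. Starts at 0. Moves with about 1.5 to 3 N and stays where it is left. The carrier is an aluminium plate 150 (x) x 180 (y) mm with black nest walls; its left front corner carries a black upright push plate on a bracket.
- push_plate: the carrier's black upright push plate, 36 (x) x 12 (y) x 52 mm, fixed to the carrier by a thin steel bracket. Origin: centre of its underside, 29 mm above the bench. To be pushed with the fingers only.
- push_face (a point): centre of the flat right-hand (-y) face of the push plate, the face to push on towards +y. The plate is 36 (x) x 12 (y) x 52 mm; its top is 22 mm above this point, its foot 30 mm below, about 80 mm over the bench at the top; it stands 35 mm clear in front of the carrier and the space on its -y side is free. Moves with the carrier; axes as the station's.
- deck (a point): centre of the carrier's deck, on the surface the modules rest on, 30 mm above the bench; 2 x 2 nests around it with centres at x = -35 and +35, y = -42 and +42 mm; nest walls 5 mm high. Moves with the carrier; axes as the station's.
- module_1: loose green power module in one of the carrier's four nests, board 55 (x) x 70 (y) x 3 mm: finned heat sink 20 mm high along its -x edge, black can capacitor (diameter 22, 32 mm long) on it standing UPRIGHT, its top 35 mm above the board's underside. Origin: centre of the board's underside. Not wanted; must not be touched.
- module_2: loose green power module in one of the carrier's four nests, board 55 (x) x 70 (y) x 3 mm: finned heat sink 20 mm high along its -x edge, black can capacitor (diameter 22, 32 mm long) on it standing UPRIGHT, its top 35 mm above the board's underside. Origin: centre of the board's underside. Not wanted; must not be touched.
- module_3: loose green power module in one of the carrier's four nests, board 55 (x) x 70 (y) x 3 mm: finned heat sink 20 mm high along its -x edge, black can capacitor (diameter 22, 32 mm long) on it standing UPRIGHT, its top 35 mm above the board's underside. Origin: centre of the board's underside. Not wanted; must not be touched.
- module_4: the faulty module: like the other three, in any of the four nests, but its capacitor LEANS over by about 42 degrees towards the module's -y side. Origin: centre of the board's underside, axes as the carrier's. Must not be touched.
- leaning_can (a point): centre of the leaning capacitor's can (diameter 22, 32 mm long), the thing to point at. The can's highest point is 19 mm above this point, about 73 mm over the bench; no other part of any module reaches higher. Moves with the carrier.
- microscope: fixed white and black stereo microscope on a boom stand. Origin: on the bench, below the viewing axis. Around the axis the head has a radius of 46 mm, its underside (ring light) 165 mm above the bench; eyepieces point away from the robot and reach 150 mm in +x and 390 mm high; the boom runs to -y at 270 mm height to a post 370 mm away. Must not be touched.
- tweezers: fine steel tweezers, 120 x 15 x 9 mm, lying behind the stage. Loose; leave it alone.
- loupe: black eye loupe, diameter 40, 30 mm high, behind the stage. Loose; leave it alone.
- wire_reel: grey wire reel standing on its flange, diameter 54, 42 mm high, left of the stage. Loose; leave it alone.
- pump_bottle: white pump dispenser with a steel dish top, diameter 64, 115 mm high, left of the stage. Loose; leave it alone.
- screwdriver: screwdriver with black handle, 150 mm long, lying between robot and stage. Loose; leave it alone.
- parts_dish: open grey dish, 75 x 55 x 18 mm, between robot and stage. Loose; leave it alone.
- esd_brush: black antistatic brush, 150 x 16 x 14 mm, lying left of the stage. Loose; leave it alone.
Things that resemble listed ones, but are neither listed nor needed, are in the scene too. Leave any blue or purple look-alike of the module_1 alone.

How it is judged:
On the way, in this order (a step that is already met when the one before it is completed fails the run):
1. the carrier stands against its left stop, clear of the microscope (value of joint carrier above 0.192 m), for 0.2 s.
2. the fingertips dwell just above the leaning capacitor (horizontal distance between the grasp point and leaning_can below 0.02 m and z of the grasp point in the frame of leaning_can between 0.03 and 0.083 m and value of joint carrier above 0.192 m), for 1.5 s.
At the end, for the whole second after the job is handed in: Carrier within 8 mm of its left stop, all modules flat and still in their nests, and the fingertips still pointing: the point between the finger pads within 20 mm of the leaning can's centre in plan, and the tips at most about 45 mm above the can's highest point, touching nothing (all of step 2 and z of each of module_1, module_2, module_3, module_4 in the frame of deck below 0.003 m and angle between each of module_1, module_2, module_3, module_4's own z axis and vertical below 0.06 rad and linear speed of each of module_1, module_2, module_3, module_4 below 0.02 m/s).
It fails at once if a module is touched by the robot (contact force between any of the fingers, the arm and module_1 above 0.3 N or contact force between any of the fingers, the arm and module_2 above 0.3 N or contact force between any of the fingers, the arm and module_3 above 0.3 N or contact force between any of the fingers, the arm and module_4 above 0.3 N).
It fails at once if a module is lifted or tipped out of its nest (z of any of module_1, module_2, module_3, module_4 in the frame of deck above 0.004 m or angle between any of module_1, module_2, module_3, module_4's own z axis and vertical above 0.1 rad).
It fails at once if the carrier is pushed with the arm or hand instead of the fingers (contact force between the arm and push_plate above 1 N).
It fails at once if the microscope is touched (contact force between any of the fingers, the arm and microscope above 0.5 N).
It fails at once if something else on the bench is moved by more than 15 mm (distance of any of tweezers, loupe, wire_reel, pump_bottle, screwdriver, parts_dish, esd_brush from where it was at the start of the episode above 0.015 m).
It also fails if it takes over 42 s, if anything falls off the work surface, if the arm or the gripper's body presses on something with over 40 N, if the wrist force passes 120 N, or if a joint passes its speed limit or range.

## Working session

There is one attempt and no reset: what is moved stays moved. The work goes in short steps, Python scripts to look and compute and a tool call to move; the robot and the scene stay as the last step left them, time stands still between calls to the robot, and variables do not carry over. Pictures are saved under pics/ and viewed, at most 10 in all, crops included, and the job is handed in when it is done.

Besides the shell and the picture viewer there is one more tool, called after ">>>" by a JSON object that holds its "api" and its "payload", one argument or row to a line. move_arm: Moves the arm, as the interface text tells. Its arguments: {"type":"object","properties":{"dp":{"type":"array"},"rotation":{"type":"array"},"hand":{"type":"array"}},"required":["dp","rotation","hand"]}

```bash
mkdir -p pics; cat > h.py <<'E'
import numpy as np, cv2
from bench import r
def snap(n,f):
    p,d=r.camera(n); cv2.imwrite('pics/'+f+'.png',p[:,:,::-1]); np.save('pics/'+f+'.npy',d); return p,d
def world(n,d,u,v):
    c=r.camera_params(n);K,R,t=np.array(c['camera_matrix']),np.array(c['R']),np.array(c['t'])
    z=np.asarray(d)[np.asarray(v),np.asarray(u)]
    P=np.stack([(u-K[0,2])/K[0,0]*z,(v-K[1,2])/K[1,1]*z,z],-1)
    return (P-t)@R
E
python3 - <<'E'
from h import *
snap('top','top0');snap('scene','scene0')
for n in('top','scene'):
    c=r.camera_params(n);R=np.array(c['R']);print(n,-R.T@c['t'],R.round(2).tolist())
print(r.observe())
E
```

```text
top [ 0.42374511 -0.01037987  1.01881224] [[-0.02, -1.0, 0.01], [-0.99, 0.02, -0.16], [0.16, -0.02, -0.99]]
scene [0.87976939 0.12267006 0.90848208] [[-0.43, 0.9, 0.01], [0.84, 0.4, -0.36], [-0.32, -0.15, -0.93]]
{'time': 0.1, 'joint_positions': array([-1.44710950e+00,  2.45728311e-01,  1.55885326e+00, -1.15246488e-05,
        1.33868969e+00, -1.74101505e-01]), 'joint_vel': array([ 5.35454889e-04, -3.31396116e-03, -3.87218375e-03,  1.23534872e-03,
       -6.54169707e-06,  1.38035817e-03]), 'tau': array([-9.60018988e-04, -4.16916275e+01, -3.15524411e+01,  6.86779968e-02,
        3.09818191e-02, -5.85540874e-05]), 'tcp_pos': array([ 0.19065044, -0.62086452,  0.20448662]), 'ee_rot': array([ 9.88935181e-01,  1.48345888e-01,  1.55493516e-05, -8.39173824e-04]), 'contact_force': array([0.04549456, 0.08175762, 0.13592397]), 'wrist_torque': array([ 0.02568976,  0.03790101, -0.02918315]), 'grip_force': 0.0, 'width': 0.09365557787715378}
```

View pics/top0.png

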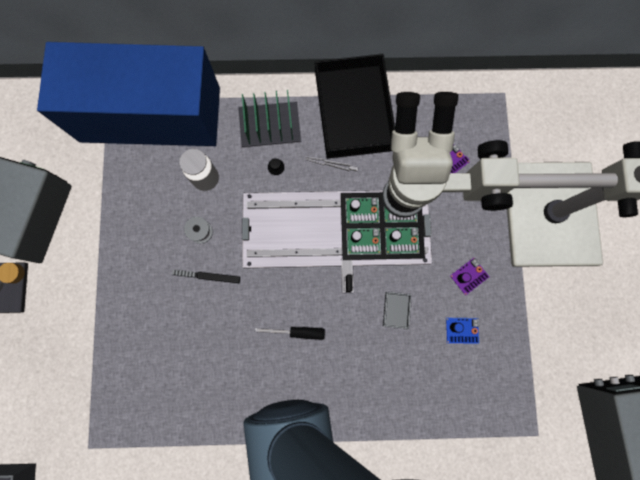

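View pics/scene0.png

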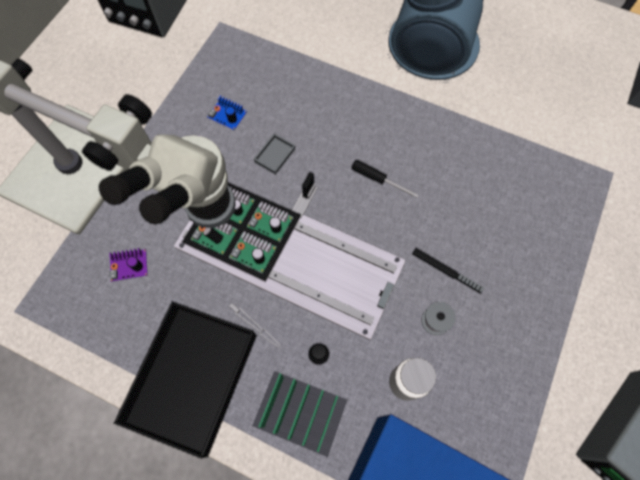

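The top view shows the stage (242-430, 192-268), four green modules at (362,209), (362,241), (402,241), (400,212), and the push plate at (349,283). The scene view shows the plate at (308,184). Look-alikes are blue at (462,330), and purple at (470,275) and (458,158). The far right nest at scene (212,237) looks like the leaning one. Next I'll measure and check it in a close crop.

```bash
python3 - <<'E'
from h import *
out=[]
for n in('top','scene'):
    d=np.load(f'pics/{n}0.npy')
    v,u=np.mgrid[0:480,0:640]
    W=world(n,d,u,v); 
    def box(a,b,c,e): 
        m=np.zeros(d.shape,bool); m[b:e,a:c]=1; return m
    bx=box(335,255,365,300) if n=='top' else box(295,165,325,215)
    m=bx&(W[...,2]>.045)&(d>0); P=W[m]; print(n,'plate',len(P),P.min(0).round(3),P.max(0).round(3),P.mean(0).round(3))
    m=bx&(W[...,2]>.072)&(d>0); P=W[m]; print('  top',len(P),P.mean(0).round(3), cv2.minAreaRect(P[:,:2].astype(np.float32)*1000))
    mb=(box(170,180,440,275) if n=='top' else box(170,180,410,340))&(W[...,2]>.006)&(W[...,2]<.04)&(d>0)
    P=W[mb]; hull=cv2.minAreaRect(P[:,:2].astype(np.float32)*1000); print('  station',hull)
    np.save(f'pics/W{n}.npy',W)
W=np.load('pics/Wtop.npy')
for nm,(u,v) in dict(stBL=(246,195),stFL=(246,264),stFR=(428,261),drv=(320,332),drv2=(258,330),brush=(238,279),dishL=(385,325),dish2=(408,295),bottle=(195,165),reel=(200,229),base=(285,405)).items(): print(nm,W[v,u].round(3))
i=cv2.imread('pics/scene0.png')[170:290,165:325]; a=cv2.resize(i,None,fx=4,fy=4,interpolation=2)
cv2.imwrite('pics/crop1.png',a)
E
```

```text
top plate 121 [ 0.472 -0.099  0.05 ] [ 0.506 -0.087  0.084] [ 0.489 -0.092  0.076]
  top 99 [ 0.49  -0.093  0.08 ] ((489.7994079589844, -92.76101684570312), (10.714640617370605, 33.0940055847168), 88.27735137939453)
  station ((621.6219482421875, -4.59503173828125), (586.1450805664062, 218.3701171875), 88.83312225341797)
scene plate 195 [ 0.471 -0.093  0.045] [ 0.507 -0.08   0.083] [ 0.492 -0.085  0.071]
  top 119 [ 0.489 -0.086  0.079] ((488.6837158203125, -86.66596221923828), (35.25824737548828, 12.431707382202148), 0.8671995401382446)
  station ((618.6109619140625, -54.081695556640625), (323.34722900390625, 470.1192626953125), 27.02828598022461)
stBL [0.697 0.129 0.01 ]
stFL [0.54  0.129 0.01 ]
stFR [ 0.537 -0.275  0.013]
drv [ 0.389 -0.031  0.023]
drv2 [0.396 0.103 0.014]
brush [0.507 0.147 0.009]
dishL [ 0.4   -0.171  0.018]
dish2 [ 0.463 -0.228  0.002]
bottle [0.736 0.22  0.112]
reel [0.615 0.224 0.041]
base [0.291 0.031 0.292]
```

View pics/crop1.png

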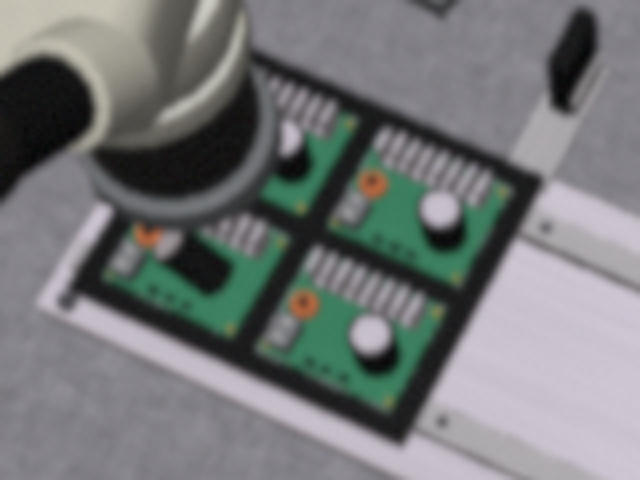

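The crop confirms it: in the far right nest (crop (205,265), scene ~(216,236)) the can lies over sideways, while the other three show round white tops. The plate centre is about (0.489,-0.09), and the station yaw is about 0. I'll turn the tool so its y axis follows world y, shut the fingers and approach.

>>> {"api": "move_arm", "payload": {
  "dp": [
    [0.183,-0.193,0],
    [0.183,-0.193,0],
    [0.183,-0.193,0],
    [0.183,-0.193,0],
    [0.183,-0.193,0]
  ],
  "rotation": [
    [0,0,0.0474],
    [0,0,0.0474],
    [0,0,0.0474],
    [0,0,0.0474],
    [0,0,0.0474]
  ],
  "hand": [0,0,0,0,0]
}}

```text
time: 0.52
tcp_pos: [0.2801, -0.4399, 0.2047]
ee_rot: [1.0, 0.0, -0.0, -0.001]
contact_force: [0.3, -1.0, 0.7]
width: 0.064
grip_force: 0.0
```

>>> {"api": "move_arm", "payload": {
  "dp": [
    [0.133,-0.213,0],
    [0.133,-0.213,0],
    [0.133,-0.213,0],
    [0.133,-0.213,0],
    [0.133,-0.213,0]
  ],
  "rotation": [
    [0,0,0],
    [0,0,0],
    [0,0,0],
    [0,0,0],
    [0,0,0]
  ],
  "hand": [0,0,0,0,0]
}}

```text
time: 0.93
tcp_pos: [0.3803, -0.2794, 0.2051]
ee_rot: [1.0, 0.001, 0.0, -0.001]
contact_force: [-0.0, -1.1, 0.2]
width: 0.0304
grip_force: 0.0
```

>>> {"api": "move_arm", "payload": {
  "dp": [
    [0.14,-0.18,0],
    [0.14,-0.18,0],
    [0.14,-0.18,0],
    [0.14,-0.18,0],
    [0.14,-0.18,0]
  ],
  "rotation": [
    [0,0,0],
    [0,0,0],
    [0,0,0],
    [0,0,0],
    [0,0,0]
  ],
  "hand": [0,0,0,0,0]
}}

```text
time: 1.35
tcp_pos: [0.4864, -0.1432, 0.2052]
ee_rot: [1.0, 0.003, 0.0, -0.001]
contact_force: [-0.5, 0.3, 0.5]
width: 0.0007
grip_force: 0.0
```

```bash
python3 - <<'E'
from h import *
o=r.observe();print(o['tcp_pos'],o['joint_positions'].round(3),o['width'],o['contact_force'])
snap('scene','scene1');snap('top','top1')
a=np.hstack([cv2.imread('pics/scene1.png')[60:400,0:400],cv2.imread('pics/top1.png')[100:440,200:600]])
cv2.imwrite('pics/v1.png',a)
E
```

```text
[ 0.48641139 -0.143244    0.20522794] [-0.511 -0.095  1.918  0.002  1.319  1.053] 0.0006575176286196837 [-0.51340968  0.31788271  0.46903955]
```

View pics/v1.png

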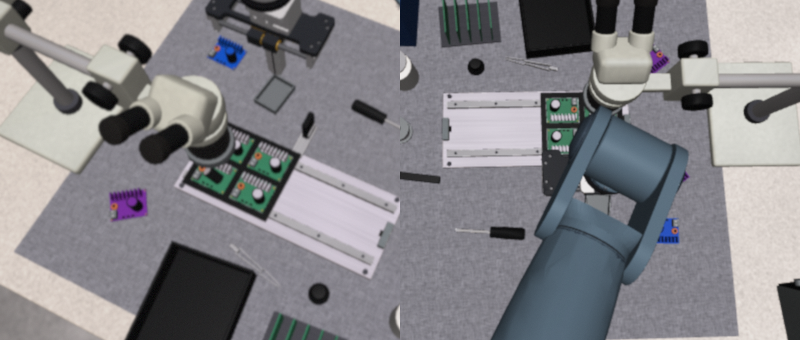

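The plan view shows the wrist near the microscope, so I'll check clearance for the descent from the point clouds.

```bash
python3 - <<'E'
from h import *
from scipy.spatial import cKDTree
v,u=np.mgrid[0:480,0:640]
M=[];A=[]
for n in('top','scene'):
    d0=np.load(f'pics/{n}0.npy');d1=np.load(f'pics/{n}1.npy')
    W0=world(n,d0,u,v).reshape(-1,3);W1=world(n,d1,u,v).reshape(-1,3)
    g0=d0.ravel()>0;g1=d1.ravel()>0
    m=g0&(W0[:,2]>.13)&(W0[:,0]>.5)&(W0[:,0]<.9)&(W0[:,1]<-.1)&(W0[:,1]>-.6);M.append(W0[m])
    a=g1&(abs(d0-d1).ravel()>.03)&(W1[:,2]>.1)&(W1[:,0]>.2);A.append(W1[a])
M=np.vstack(M);A=np.vstack(A);np.save('pics/M.npy',M);np.save('pics/A.npy',A)
for lo,hi in((.13,.2),(.2,.25),(.25,.3),(.3,.35),(.35,.42)):
    s=M[(M[:,2]>lo)&(M[:,2]<=hi)&(M[:,1]>-.3)]
    print('mic',lo,len(s),s.min(0).round(3),s.max(0).round(3))
for lo in np.arange(.1,.8,.06):
    s=A[(A[:,2]>lo)&(A[:,2]<=lo+.06)]
    if len(s):print('arm',lo.round(2),len(s),s.min(0).round(3),s.max(0).round(3))
t=cKDTree(M)
for dz in(0,-.08,-.16):
    d,i=t.query(A+[0,0,dz]);k=d.argmin();print(dz,d[k].round(3),A[k].round(3),M[i[k]].round(3))
E
```

```text
mic 0.13 992 [ 0.604 -0.224  0.166] [ 0.684 -0.147  0.2  ]
mic 0.2 677 [ 0.609 -0.3    0.2  ] [ 0.679 -0.152  0.249]
mic 0.25 2195 [ 0.589 -0.3    0.251] [ 0.696 -0.142  0.3  ]
mic 0.3 6821 [ 0.588 -0.3    0.3  ] [ 0.725 -0.139  0.35 ]
mic 0.35 7029 [ 0.636 -0.24   0.35 ] [ 0.758 -0.143  0.393]
arm 0.1 43 [ 0.228 -0.593  0.101] [0.948 0.622 0.158]
arm 0.16 159 [ 0.479 -0.557  0.161] [0.978 0.505 0.22 ]
arm 0.22 365 [ 0.476 -0.554  0.22 ] [ 0.651 -0.128  0.279]
arm 0.28 1645 [ 0.452 -0.56   0.28 ] [ 0.705 -0.053  0.34 ]
arm 0.34 4804 [ 0.45  -0.236  0.34 ] [ 0.751 -0.053  0.4  ]
arm 0.4 1656 [ 0.42  -0.194  0.4  ] [ 0.541 -0.065  0.46 ]
arm 0.46 7714 [ 0.348 -0.215  0.46 ] [ 0.551 -0.036  0.52 ]
arm 0.52 15636 [ 0.277 -0.206  0.52 ] [0.535 0.028 0.58 ]
arm 0.58 8391 [ 0.278 -0.089  0.58 ] [0.363 0.027 0.618]
0 0.0 [ 0.661 -0.156  0.351] [ 0.661 -0.157  0.351]
-0.08 0.001 [ 0.613 -0.179  0.311] [ 0.613 -0.18   0.23 ]
-0.16 0.001 [ 0.651 -0.156  0.357] [ 0.652 -0.156  0.196]
```

The arm tops out at x≈0.551 and the microscope starts at x≥0.588, so there are a few centimetres of clearance. I'll shift a little left and down to z≈0.055.

>>> {"api": "move_arm", "payload": {
  "dp": [
    [-0.008,-0.024,0.05],
    [-0.008,-0.024,0.1],
    [-0.008,-0.024,0.15],
    [-0.008,-0.024,0.2],
    [-0.008,-0.024,0.2]
  ],
  "rotation": [
    [0,0,0],
    [0,0,0],
    [0,0,0],
    [0,0,0],
    [0,0,0]
  ],
  "hand": [0,0,0,0,0]
}}

```text
time: 1.87
tcp_pos: [0.4717, -0.1283, 0.0481]
ee_rot: [1.0, -0.001, -0.007, -0.003]
contact_force: [-0.4, 0.9, -0.7]
width: 0.0008
grip_force: 0.0
```

```bash
python3 - <<'E'
from h import *
print(r.observe()['tcp_pos'])
snap('scene','scene2');snap('top','top2')
i=cv2.imread('pics/scene2.png')[140:260,230:350];j=cv2.imread('pics/top2.png')[180:300,300:460]
cv2.imwrite('pics/v2.png',np.hstack([cv2.resize(i,None,fx=2.8,fy=2.8,interpolation=2),cv2.resize(j,None,fx=2.8,fy=2.8,interpolation=2)]))
E
```

```text
[ 0.47167029 -0.12832269  0.04812698]
```

View pics/v2.png

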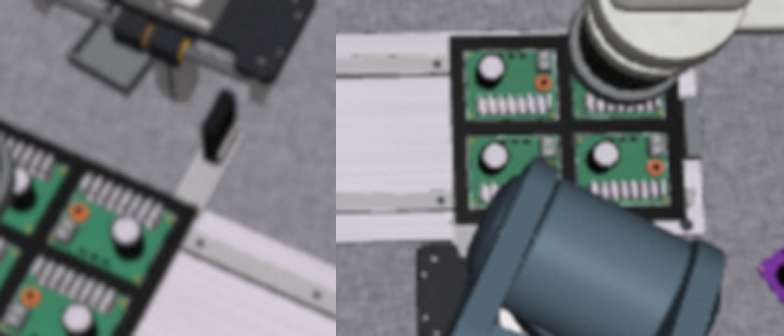

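The fingers stand on the plate's right side with a free gap. Now I'll push gently.

>>> {"api": "move_arm", "payload": {
  "dp": [
    [0.004,-0.015,0],
    [0.006,-0.03,0],
    [0.006,-0.045,0],
    [0.006,-0.06,0],
    [0.006,-0.08,0]
  ],
  "rotation": [
    [0,0,0],
    [0,0,0],
    [0,0,0],
    [0,0,0],
    [0,0,0]
  ],
  "hand": [0,0,0,0,0]
}}

```text
time: 2.38
tcp_pos: [0.4844, -0.0696, 0.0574]
ee_rot: [1.0, 0.0, 0.002, 0.001]
contact_force: [0.9, -2.0, 2.0]
width: 0.0004
grip_force: 1.1
```

>>> {"api": "move_arm", "payload": {
  "dp": [
    [0,-0.02,0],
    [0,-0.04,0],
    [0,-0.06,0],
    [0,-0.08,0],
    [0,-0.1,0]
  ],
  "rotation": [
    [0,0,0],
    [0,0,0],
    [0,0,0],
    [0,0,0],
    [0,0,0]
  ],
  "hand": [0,0,0,0,0]
}}

```text
time: 2.8
tcp_pos: [0.4838, 0.0064, 0.0569]
ee_rot: [1.0, 0.001, 0.002, 0.001]
contact_force: [1.5, -2.6, 0.4]
width: 0.0005
grip_force: 1.1
```

>>> {"api": "move_arm", "payload": {
  "dp": [
    [0,-0.02,0],
    [0,-0.035,0],
    [0,-0.05,0],
    [0,-0.065,0],
    [0,-0.075,0]
  ],
  "rotation": [
    [0,0,0],
    [0,0,0],
    [0,0,0],
    [0,0,0],
    [0,0,0]
  ],
  "hand": [0,0,0,0,0]
}}

```text
time: 3.22
tcp_pos: [0.4826, 0.0626, 0.0557]
ee_rot: [1.0, 0.0, 0.0, -0.0]
contact_force: [1.2, -1.9, 1.4]
width: 0.0004
grip_force: 0.9
```

>>> {"api": "move_arm", "payload": {
  "dp": [
    [0,-0.01,0],
    [0,-0.02,0],
    [0,-0.028,0],
    [0,-0.034,0],
    [0,-0.038,0]
  ],
  "rotation": [
    [0,0,0],
    [0,0,0],
    [0,0,0],
    [0,0,0],
    [0,0,0]
  ],
  "hand": [0,0,0,0,0]
}}

```text
time: 3.63
tcp_pos: [0.4826, 0.0902, 0.0553]
ee_rot: [1.0, 0.0, -0.0, -0.0]
contact_force: [0.2, -2.1, 0.7]
width: 0.0002
grip_force: 0.8
```

>>> {"api": "move_arm", "payload": {
  "dp": [
    [0,-0.003,0],
    [0,-0.006,0],
    [0,-0.008,0],
    [0,-0.01,0],
    [0,-0.01,0]
  ],
  "rotation": [
    [0,0,0],
    [0,0,0],
    [0,0,0],
    [0,0,0],
    [0,0,0]
  ],
  "hand": [0,0,0,0,0]
}}

```text
time: 4.05
tcp_pos: [0.4826, 0.093, 0.0554]
ee_rot: [1.0, 0.001, -0.001, 0.005]
contact_force: [-1.4, -19.7, 2.6]
width: 0.0003
grip_force: 9.9
```

The force jump to 19.7 N at y=0.093 means the carrier is against the stop. I'll back off, lift and look.

>>> {"api": "move_arm", "payload": {
  "dp": [
    [0,0.03,0],
    [0,0.05,-0.04],
    [0,0.05,-0.09],
    [0,0.05,-0.14],
    [0,0.05,-0.19]
  ],
  "rotation": [
    [0,0,0],
    [0,0,0],
    [0,0,0],
    [0,0,0],
    [0,0,0]
  ],
  "hand": [0,0,0,0,0]
}}

```text
time: 4.47
tcp_pos: [0.482, 0.0597, 0.199]
ee_rot: [1.0, -0.001, -0.001, -0.001]
contact_force: [0.9, -0.1, -0.1]
width: 0.0005
grip_force: 0.0
```

```bash
python3 - <<'E'
from h import *
o=r.observe();print(o['tcp_pos'],o['joint_positions'].round(3))
snap('scene','scene3');snap('top','top3')
cv2.imwrite('pics/v3.png',np.hstack([cv2.imread('pics/scene3.png')[60:400,100:500],cv2.imread('pics/top3.png')[100:440,150:550]]))
E
```

```text
[0.48196583 0.05967036 0.19903374] [-1.110e-01 -1.430e-01  1.974e+00  1.000e-03  1.313e+00  1.461e+00]
```

View pics/v3.png

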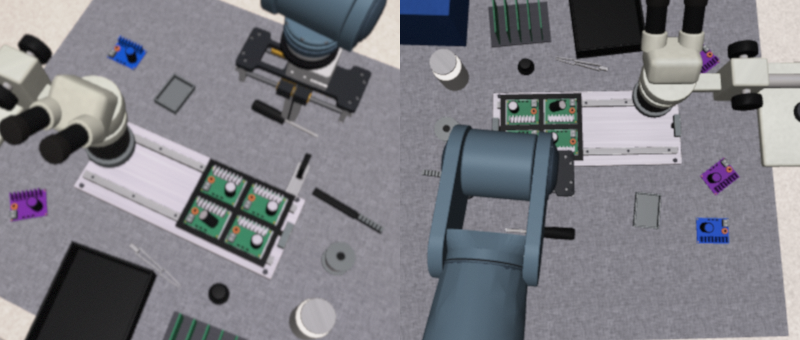

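The carrier is at the left stop, with the leaning can at scene pixel (307,277) and top pixel (310,207), in the far right nest. Next I'll measure it along with the arm clearance.

```bash
python3 - <<'E'
from h import *
v,u=np.mgrid[0:480,0:640]
A=[]
for n,(cu,cv_) in dict(top=(310,207),scene=(307,277)).items():
    d=np.load(f'pics/{n}3.npy');d0=np.load(f'pics/{n}0.npy');W=world(n,d,u,v)
    m=(abs(u-cu)<18)&(abs(v-cv_)<18)&(W[...,2]>.056)&(W[...,2]<.09)&(d>0)
    nn,l,st,c=cv2.connectedComponentsWithStats(m.astype(np.uint8))
    for k in range(1,nn):
        P=W[l==k]
        if len(P)>15: print(n,c[k].round(),len(P),P.mean(0).round(3),P.min(0).round(3),P.max(0).round(3))
    A.append(W[(d>0)&(abs(d-d0)>.05)&(W[...,2]>.15)])
A=np.vstack(A);A=A[(abs(A[:,1]-.05)<.25)&(A[:,0]>.2)&(A[:,0]<.7)]
for lo in np.arange(.15,.65,.05):
    s=A[(A[:,2]>lo)&(A[:,2]<=lo+.05)]
    if len(s)>20:print('arm',lo.round(2),len(s),np.percentile(s,[1],0).round(3),np.percentile(s,[99],0).round(3))
i=cv2.imread('pics/scene3.png')[205:330,265:395];cv2.imwrite('pics/v4.png',cv2.resize(i,None,fx=4,fy=4,interpolation=2))
E
```

```text
top [309. 204.] 108 [ 0.659 -0.014  0.064] [ 0.649 -0.026  0.057] [ 0.671 -0.     0.073]
scene [306. 277.] 167 [ 0.659 -0.007  0.065] [ 0.646 -0.022  0.056] [0.668 0.009 0.073]
arm 0.2 254 [[ 0.476 -0.156  0.202]] [[0.646 0.073 0.249]]
arm 0.25 95 [[ 0.482 -0.145  0.25 ]] [[0.643 0.137 0.3  ]]
arm 0.3 5230 [[ 0.451 -0.031  0.304]] [[0.517 0.148 0.349]]
arm 0.35 1252 [[0.47  0.024 0.351]] [[0.52  0.101 0.399]]
arm 0.4 1376 [[0.495 0.028 0.401]] [[0.52  0.094 0.443]]
arm 0.45 4726 [[ 0.387 -0.004  0.457]] [[0.53  0.127 0.5  ]]
arm 0.5 19316 [[ 0.341 -0.003  0.501]] [[0.522 0.122 0.549]]
arm 0.55 11293 [[0.283 0.031 0.55 ]] [[0.399 0.121 0.599]]
arm 0.6 191 [[0.288 0.064 0.6  ]] [[0.297 0.096 0.603]]
```

View pics/v4.png

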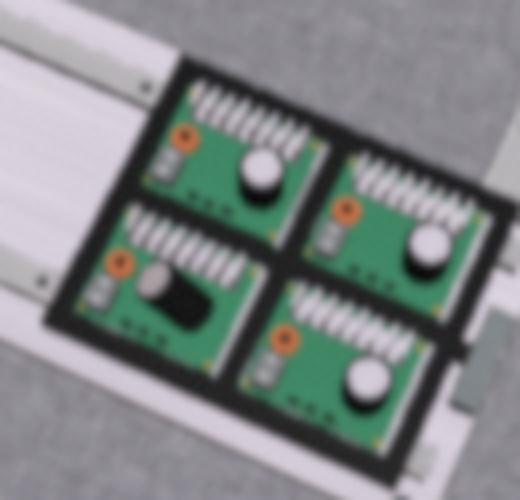

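The can centre is about (0.659,-0.006). The gripper then reaches only y≈-0.095, and the microscope ends at y≈-0.14, so the way is clear. I'll move over the can at height, then lower.

>>> {"api": "move_arm", "payload": {
  "dp": [
    [0.05,0.018,0],
    [0.1,0.036,0],
    [0.15,0.054,0],
    [0.2,0.072,0],
    [0.236,0.083,0]
  ],
  "rotation": [
    [0,0,0],
    [0,0,0],
    [0,0,0],
    [0,0,0],
    [0,0,0]
  ],
  "hand": [0,0,0,0,0]
}}

```text
time: 4.98
tcp_pos: [0.6614, -0.0036, 0.196]
ee_rot: [1.0, -0.001, -0.001, -0.0]
contact_force: [0.1, -0.2, 1.0]
width: 0.0004
grip_force: 0.0
```

>>> {"api": "move_arm", "payload": {
  "dp": [
    [0,0,0],
    [0,0,0.02],
    [0,0,0.04],
    [0,0,0.06],
    [0,0,0.06]
  ],
  "rotation": [
    [0,0,0],
    [0,0,0],
    [0,0,0],
    [0,0,0],
    [0,0,0]
  ],
  "hand": [0,0,0,0,0]
}}

```text
time: 5.4
tcp_pos: [0.6563, -0.0016, 0.1478]
ee_rot: [1.0, -0.0, -0.004, -0.001]
contact_force: [-0.6, -0.1, -0.9]
width: 0.0005
grip_force: 0.0
```

```bash
python3 - <<'E'
from h import *
o=r.observe();print(o['tcp_pos'],o['contact_force'])
snap('scene','scene4');snap('top','top4')
cv2.imwrite('pics/v5.png',np.hstack([cv2.imread('pics/scene4.png')[60:400,100:500],cv2.imread('pics/top4.png')[100:440,150:550]]))
E
```

```text
[ 0.6562767  -0.00158928  0.1478367 ] [-0.57556786 -0.12943385 -0.869344  ]
```

View pics/v5.png

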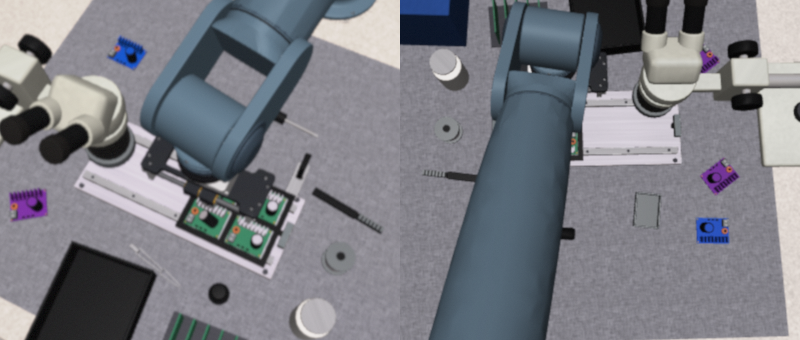

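The arm is well clear of the microscope, and the fingers are above the leaning can at scene crop (207,215). I'll lower gently and dwell.

>>> {"api": "move_arm", "payload": {
  "dp": [
    [0,0.003,0.015],
    [0,0.003,0.03],
    [0,0.003,0.045],
    [0,0.003,0.06],
    [0,0.003,0.067]
  ],
  "rotation": [
    [0,0,0],
    [0,0,0],
    [0,0,0],
    [0,0,0],
    [0,0,0]
  ],
  "hand": [0,0,0,0,0]
}}

```text
time: 5.92
tcp_pos: [0.6584, -0.0045, 0.1]
ee_rot: [1.0, -0.0, -0.002, -0.0]
contact_force: [-0.7, 0.3, -0.8]
width: 0.0006
grip_force: 0.0
```

>>> {"api": "move_arm", "payload": {
  "dp": [
    [0,0,0],
    [0,0,0],
    [0,0,0],
    [0,0,0],
    [0,0,0]
  ],
  "rotation": [
    [0,0,0],
    [0,0,0],
    [0,0,0],
    [0,0,0],
    [0,0,0]
  ],
  "hand": [0,0,0,0,0]
}}

```text
time: 6.33
tcp_pos: [0.6602, -0.0048, 0.1035]
ee_rot: [1.0, 0.0, 0.001, 0.0]
contact_force: [0.1, -0.1, 0.3]
width: 0.0007
grip_force: 0.0
```

>>> {"api": "move_arm", "payload": {
  "dp": [
    [0,0,0],
    [0,0,0],
    [0,0,0],
    [0,0,0],
    [0,0,0]
  ],
  "rotation": [
    [0,0,0],
    [0,0,0],
    [0,0,0],
    [0,0,0],
    [0,0,0]
  ],
  "hand": [0,0,0,0,0]
}}

```text
time: 6.75
tcp_pos: [0.6597, -0.0048, 0.1027]
ee_rot: [1.0, -0.0, 0.0, 0.0]
contact_force: [-0.0, 0.3, 0.4]
width: -0.0001
grip_force: 0.0
```

>>> {"api": "move_arm", "payload": {
  "dp": [
    [0,0,0],
    [0,0,0],
    [0,0,0],
    [0,0,0],
    [0,0,0]
  ],
  "rotation": [
    [0,0,0],
    [0,0,0],
    [0,0,0],
    [0,0,0],
    [0,0,0]
  ],
  "hand": [0,0,0,0,0]
}}

```text
time: 7.17
tcp_pos: [0.6597, -0.0048, 0.1027]
ee_rot: [1.0, -0.0, 0.0, 0.0]
contact_force: [-1.2, 0.3, 0.3]
width: 0.0006
grip_force: 0.0
```

>>> {"api": "move_arm", "payload": {
  "dp": [
    [0,0,0],
    [0,0,0],
    [0,0,0],
    [0,0,0],
    [0,0,0]
  ],
  "rotation": [
    [0,0,0],
    [0,0,0],
    [0,0,0],
    [0,0,0],
    [0,0,0]
  ],
  "hand": [0,0,0,0,0]
}}

```text
time: 7.58
tcp_pos: [0.6597, -0.0048, 0.1027]
ee_rot: [1.0, 0.0, -0.0, -0.0]
contact_force: [0.1, -0.5, 0.7]
width: 0.0005
grip_force: 0.0
```

>>> {"api": "move_arm", "payload": {
  "dp": [
    [0,0,0],
    [0,0,0],
    [0,0,0],
    [0,0,0],
    [0,0,0]
  ],
  "rotation": [
    [0,0,0],
    [0,0,0],
    [0,0,0],
    [0,0,0],
    [0,0,0]
  ],
  "hand": [0,0,0,0,0]
}}

```text
time: 8.0
tcp_pos: [0.6597, -0.0047, 0.1027]
ee_rot: [1.0, 0.0, -0.0, 0.0]
contact_force: [-0.9, 0.5, 1.1]
width: 0.0009
grip_force: 0.0
```

>>> {"api": "move_arm", "payload": {
  "dp": [
    [0,0,0],
    [0,0,0],
    [0,0,0],
    [0,0,0],
    [0,0,0]
  ],
  "rotation": [
    [0,0,0],
    [0,0,0],
    [0,0,0],
    [0,0,0],
    [0,0,0]
  ],
  "hand": [0,0,0,0,0]
}}

```text
time: 8.42
tcp_pos: [0.6597, -0.0048, 0.1027]
ee_rot: [1.0, -0.0, 0.0, 0.0]
contact_force: [0.7, 0.4, -0.1]
width: 0.0001
grip_force: 0.0
```

```bash
python3 - <<'E'
from h import *
o=r.observe();print(o['time'],o['tcp_pos'],o['contact_force'])
snap('scene','scene5')
v,u=np.mgrid[0:480,0:640];d3=np.load('pics/scene3.npy');d5=np.load('pics/scene5.npy')
m=(u>330)&(u<420)&(v>180)&(v<330);W=world('scene',d3,u,v)
m&=(W[...,2]>.02)&(abs(d3-d5)<.1);print('carrier depth change',np.median((d5-d3)[m]),np.percentile(abs(d5-d3)[m],95))
i=cv2.imread('pics/scene5.png')[170:350,240:400];cv2.imwrite('pics/v6.png',cv2.resize(i,None,fx=3.3,fy=3.3,interpolation=2))
E
```

```text
8.4167 [ 0.65973153 -0.00480352  0.10271293] [ 0.67203306  0.3696978  -0.06097459]
carrier depth change -1.9967556e-05 0.0044601858
```

View pics/v6.png

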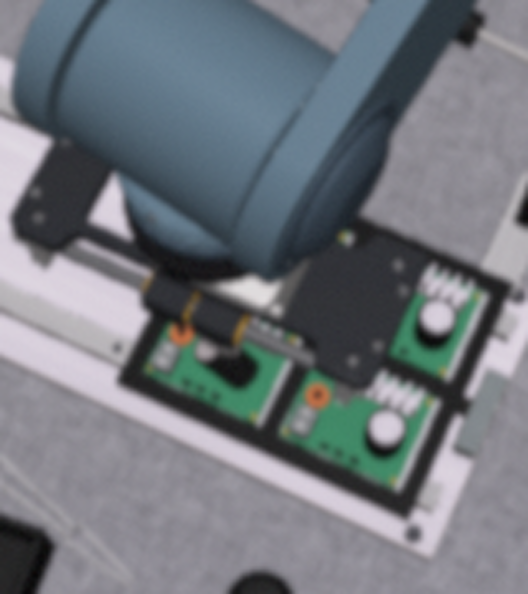

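The fingers hold about 3 cm above the leaning can, which is visible at crop (228,360), touching nothing. I'll confirm the carrier's travel numerically, then hand in.

```bash
python3 - <<'E'
from h import *
v,u=np.mgrid[0:480,0:640];y=[]
for f in('scene0','scene3'):
    d=np.load(f'pics/{f}.npy');W=world('scene',d,u,v)
    m=(d>0)&(W[...,2]>.072)&(W[...,2]<.09)&(W[...,0]>.46)&(W[...,0]<.515)&(W[...,1]>-.12)&(W[...,1]<.13)
    P=W[m];y.append(np.median(P[:,1]));print(f,m.sum(),np.median(P,0).round(4))
print('travel',y[1]-y[0])
if y[1]-y[0]>.194: print(r.job_done())
E
```

```text
scene0 119 [ 0.4892 -0.0863  0.0794]
scene3 122 [0.4908 0.1126 0.0798]
travel 0.1988411484270716
the job is handed in; nothing more can be done
None
```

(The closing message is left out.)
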